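# Re-hook the return spring of the tilt-out vanity bin with a spring puller

### The job

The return spring on top of the clear tilt-out bin unit has come off its anchor post. Take the spring puller out of its stand and, with the puller and not the fingers, draw the spring out by its pull ring, swing its hook round the post (feel for it) and ease it back gently until the post alone holds the stretched spring: do not overstretch it, force it against the post or let it fly back. Then stand the puller upright in its stand again and leave the other things on the vanity where they are.

Things in the scene. Friction and masses are not known exactly. Their poses are not given: they have to be found in the camera images.
- unit: White plastic bin unit, fixed, 140 x 230 x 80 mm high (x, y, z), a clear bin tilting out of its +x side (turned away from the robot), standing up to 25 mm proud. Origin: centre of its underside. Its flat deck, 80 mm up, carries the spring and the anchor post.
- pivot (a point): Centre of the spring's fixed end, a 6 mm steel pin on the deck, at unit (-35, -75, 96) mm; axes are the unit's. The spring lies level, 16 mm above the deck, and swings about this pin (axis up).
- slot_mid (a point): Middle of a dark slot plate on the deck, at unit (-35, 30, 80) mm, 105 mm from the pivot along the unit's +y; axes are the unit's. The anchor post, an upright steel pin 6 mm thick, 26 mm high above the deck, is clamped somewhere in this slot: up to 20 mm to either side along the unit's x, exact along y. Its pose is not measured: find it by touch (or see it).
- swing (a joint): Swing of the spring about the pivot pin (rad): 0 = spring points along the unit's +y, positive = anticlockwise from above (hook towards the unit's -x). Starts at -0.62 to -0.52, hook clear of the post on the unit's +x side. Little friction, swings freely.
- stretch (a joint): Stretch of the spring (m), 0 = slack at its stop. Tension 3 N + 200 N/m (7.5 N hooked on, 10.8 N at 0.039). Hooked on the post it reads 0.022 to 0.024; to bring the hook's lip round the far side of the post 0.034 (0.036 at the slot's ends) is needed; over 0.046 is overstretched. A let-go spring flies back and is harmed.
- spring_end: The spring's moving end, 4 mm steel wire, level: a J hook (see hook_seat), beyond it the pull ring. Origin on the pivot when slack; x along the spring away from the pivot, y to its left seen from above. Drawn out, lip beyond the post, it is swung to its +y (swing growing) till the shank touches the post, then let back. It bears at most 13 N from the puller in all; a 2 N touch is ample.
- pull_ring (a point): Centre of the pull ring (inner diameter 16 mm, wire 4 mm, its hole upright), at spring_end x = 98 mm, 96 mm above the table; axes are spring_end's.
- hook_seat (a point): Where the post's axis lies when hooked on: spring_end x = 83 mm; axes are spring_end's. The J's bend has inner radius 5 mm about x = 81 mm, y = 0; straight shank on the -y side (wire centre y = -7 mm, x = 59 to 81 mm), lip on the +y side ending at x = 76 mm; its mouth opens towards the pivot.
- puller: Spring puller, loose, 88 mm high, about 80 g, upright in its stand. Origin: underside of its tip on the shank's axis; z up, x the way the toe points. Steel shank 4.4 mm thick, z = 0 to 40 mm; at its foot a toe, 4.4 mm thick, reaches 6.4 mm to +x. The toe goes down through the pull ring and under its far rim; with the tip 9 mm below the ring's mid-plane it is 7 mm above the deck.
- puller_grip (a point): Point on the puller's axis 68 mm above its tip; axes are the puller's. The black plastic handle block here is 26 (x) x 14 (y) mm, z = 44 to 88 mm: grip it firmly across the 14 mm. Below it a flat round collar, 30 mm across, z = 40 to 44 mm.
- stand: White ceramic stand, fixed, 44 x 44 x 48 mm high, with an upright square hole 20 x 20 mm in its middle, open at the top. Origin: centre of its underside. The puller's collar rests on its rim, with the puller's origin 8 mm above the stand's.
- perfume: Round amber glass perfume bottle, loose, 72 mm across, 88 mm high. Origin: centre of its underside. Leave alone. It and the stand are on either side of the unit, which is which varies.
- compact: Closed round compact in champagne aluminium, loose, 72 mm across, 16 mm thick, lying flat. Origin: centre of its underside. Leave alone.
- roller: Pink plastic hair roller, loose, standing on end, 34 mm across, 60 mm high. Origin: centre of its underside. Leave alone.
- tweezer: Steel slant tweezer, loose, 97 mm long, 6 mm high, lying flat. Origin: middle of its underside. Leave alone.
Mind the look-alikes: they are no part of the job. What is shaped like the puller but purple or turquoise is not meant.

How it is judged:
On the way, in this order (a step that is already met when the one before it is completed fails the run):
1. the puller draws the spring out by its ring (value of joint stretch above 0.012 m and contact force between puller and spring_end above 3 N), for 0.2 s.
2. the hook holds on the post, the puller clear of the spring (value of joint stretch between 0.0195 and 0.0265 m and value of joint swing between -0.25 and 0.25 rad and contact force between puller and spring_end below 0.3 N and z of puller in the frame of pull_ring above 0.005 m), for 0.2 s.
At the end, for the whole second after the job is handed in: The spring is held stretched by the post alone (stretch 19.5 to 26.5 mm, swing within 0.25 rad of 0), and the puller stands released, at rest and upright (within 0.12 rad) in its stand: its axis within 9 mm of the stand's, its collar on the rim (origin less than 12 mm above the stand's) (value of joint stretch between 0.0195 and 0.0265 m and value of joint swing between -0.25 and 0.25 rad and horizontal distance between puller and stand below 0.009 m and z of puller in the frame of stand below 0.012 m and angle between puller's own z axis and vertical below 0.12 rad and linear speed of puller below 0.03 m/s); the robot touches nothing.
It fails at once if the puller loads the spring end with more than 13 N (spring forced against the post) (contact force between puller and spring_end above 13 N).
It fails at once if the spring is overstretched (over 46 mm) (value of joint stretch above 0.046 m).
It fails at once if the spring flies back (faster than 0.4 m/s) (velocity of joint stretch below -0.4 m/s).
It fails at once if the fingers handle the spring end (contact force between the fingers and spring_end above 0.5 N).
It fails at once if a bystander is moved more than 20 mm (distance of any of perfume, compact, roller, tweezer from where it was at the start of the episode above 0.02 m).
It also fails if it takes over 72 s, if anything falls off the work surface, if the arm or the gripper's body presses on something with over 40 N, if the wrist force passes 120 N, or if a joint passes its speed limit or range.

### The arm

A 6-joint arm with a two-finger parallel gripper is mounted at the origin on the work surface. World frame = base frame: x ahead of the robot, y to its left, z up, the work surface at z = 0. Lengths are in m, angles in rad, forces in N, time in s.
With the tool pointing down it reaches from about 0.375 to 0.925 m from the base axis. Payload 5.7 kg.
Tool frame: the origin (TCP) lies at the very end of the fingers, on their centre line; the grasp point (between the pads) lies 19 mm behind it; z points along the fingers, y is the line along which they close (so a half turn about z gives the same grasp; the last joint's range is limited). The gripper opens to 85 mm and grips with 20 to 120 N. Pads are 22 mm wide; open, the fingers measure 114 mm over their backs; the gripper's body (76 mm by 85 mm) begins 54 mm behind the grasp point. The pads swing forward as they close: fully open they stand 13 mm farther back than shut.
Start: joints at [-1.451, 0.359, 1.51, -0, 1.272, -0.115], TCP at [0.14, -0.584, 0.231] pointing down, gripper open.
Joint ranges: [-2.97, 2.97], [-1.01, 2.36], [0.21, 2.38], [-0.96, 4.11], [0.2, 2.71], [-2.98, 2.98]. Speed limits (rad/s): [2.39, 2.39, 3.14, 3.14, 3.14, 3.14].

### API

Orientations are given as a rotation vector (axis times angle).
In Python, from station import arm, fingers, imaging gives the robot as it stands. Calls block until the motion is done:
- arm.move_to(position, orientation): joint-space move of the TCP to a pose.
- arm.line_to(position, speed=0.15, rot=None): straight line of the TCP; rot=None keeps the orientation; speed is the mean speed in m/s.
- arm.move_j(angles): joint-space move.
- fingers.gripper_open() and fingers.grab(): open the fingers fully, or close them until they stop; the grip force is fixed at half the most.
- arm.wait(seconds).
- arm.solve_ik(position, orientation): joint angles nearest the present ones, or None.
- imaging.capture(name): name is "scene" or "top" or "wrist"; returns (picture, depth): 420x560x3 uint8, red, green, blue; 420x560 float32, m along the optical axis (not along the pixel's ray), 0 where there is no reading.
- imaging.camera_info(name): a dict with "fx", "fy", "cx", "cy" (pixels), "k1" (the pictures are not rectified: a ray, as slopes to the right and down, at radius r is drawn at 1 + k1 r^2 times it, then the intrinsics apply), "eye" and "rotation" of the camera in the world; the wrist camera has in their place "mount" (4x4, takes a point from camera to tool coordinates, whose origin is the TCP and whose axes are the flange's). Camera axes: x right, y down, z forward; pixel columns grow to the right and rows downward; lengths in m; the calibration is good to about 2 mm. A picture is of the moment at which its call begins: read the wrist's pose just before it. camera_info takes no time and is no camera call.
A pose or a line that the arm cannot do raises arm.Unreachable and nothing moves.
- arm.job_done(): hands the job in; it is judged then, once.
Readings, each from a call of its own:
- arm.read_time(): time.
- arm.read_q(): joint angles.
- arm.read_joint_vel(): joint speeds.
- arm.read_effort(): joint torques, N m.
- arm.read_eef_pos(): TCP position.
- arm.read_tool_rot(): TCP orientation.
- arm.read_ft_force(): force on the tool from outside, world axes, zero at the start.
- arm.read_moment(): the same for the moment, N m.
- arm.read_finger_gap(): finger opening in m.
- arm.read_finger_force(): force on a finger pad.
Only numpy, scipy, OpenCV 4.12 (cv2) and the standard library are available. Lean on these libraries where they do the work, as an engineer would, in place of code of your own. Each camera call takes 0.05 s, during which the arm holds its last target. There are 200 camera calls.

## Working session

There is one attempt and no reset: what is moved stays moved. The work goes in short steps, each a Python script; the robot and the scene stay as the last script left them, time stands still between calls to the robot, and variables do not carry over. Pictures are saved under pics/ and viewed, at most 10 in all, crops included, and the job is handed in when it is done.

```bash
mkdir -p pics; ls; cat > h.py <<'E'
import numpy as np, cv2
from station import arm, fingers, imaging
from scipy.spatial.transform import Rotation as R
def rays(name,uv,pose=None):
    c=imaging.camera_info(name); uv=np.atleast_2d(np.float64(uv))
    d=np.c_[(uv[:,0]-c['cx'])/c['fx'],(uv[:,1]-c['cy'])/c['fy']]; s=d.copy()
    for _ in range(20): s=d/(1+c['k1']*(s**2).sum(1,keepdims=True))
    v=np.c_[s,np.ones(len(s))]
    if 'mount' in c:
        p,r=pose; T=np.eye(4); T[:3,:3]=R.from_rotvec(r).as_matrix(); T[:3,3]=p; T=T@np.array(c['mount']); return T[:3,3],v@T[:3,:3].T
    return np.array(c['eye']),v@np.array(c['rotation']).T
def plane(name,uv,z,pose=None):
    e,v=rays(name,uv,pose); return e+v*((z-e[2])/v[:,2])[:,None]
def pts(name,uv,depth,pose=None):
    e,v=rays(name,uv,pose); uv=np.atleast_2d(uv).astype(int); return e+v*depth[uv[:,1],uv[:,0]][:,None]
def snap(name,tag):
    pose=(arm.read_eef_pos(),arm.read_tool_rot()); im,d=imaging.capture(name)
    np.savez(f'pics/{tag}.npz',im=im,d=d,p=pose[0],r=pose[1]); cv2.imwrite(f'pics/{tag}.png',im[:,:,::-1]); return im,d,pose
E
python3 - <<'E'
from h import *
for n in('scene','top'):
    snap(n,n); c=imaging.camera_info(n); print(n,c)
print(imaging.camera_info('wrist'),arm.read_tool_rot())
a=cv2.imread('pics/scene.png');b=cv2.imread('pics/top.png')
E
```

```text
pics
scene {'fx': 390.6672893908208, 'fy': 390.6672893908208, 'cx': 274.77711869619924, 'cy': 216.33269784432446, 'k1': -0.02611916847608698, 'eye': array([ 0.97999976, -0.73859518,  0.74936069]), 'rotation': array([-2.18153813, -0.68284311,  0.32448913])}
top {'fx': 381.68650482087463, 'fy': 381.68650482087463, 'cx': 273.8851157849621, 'cy': 217.10541507197874, 'k1': -0.0228965523221328, 'eye': array([ 0.38898724, -0.04717144,  0.86868188]), 'rotation': array([-2.13452821,  2.09955918, -0.1875364 ])}
{'fx': 376.30856932553814, 'fy': 376.30856932553814, 'cx': 282.6190107826917, 'cy': 213.33617144751128, 'k1': -0.09170031615616771, 'mount': array([[ 5.43937689e-04, -9.47758186e-01, -3.18989224e-01,
         8.29712768e-02],
       [ 9.99999565e-01,  2.73950878e-04,  8.91247238e-04,
        -1.47865007e-04],
       [-7.57299487e-04, -3.18989571e-01,  9.47757923e-01,
        -1.43299195e-01],
       [ 0.00000000e+00,  0.00000000e+00,  0.00000000e+00,
         1.00000000e+00]])} [-3.11830260e+00 -3.67788308e-01 -6.23870956e-06]
```

View pics/top.png

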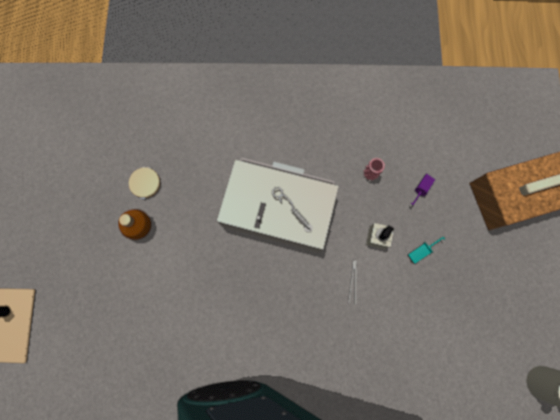

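View pics/scene.png

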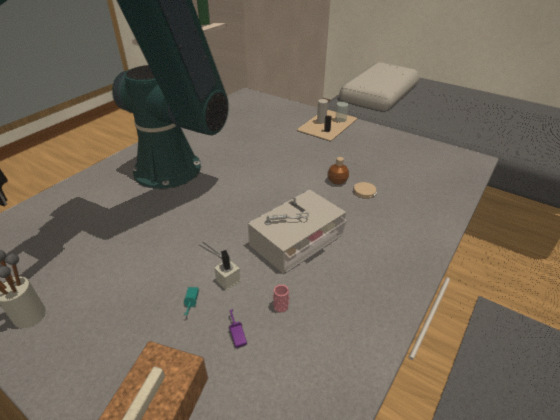

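```bash
sed -i "s/v@np.array(c\['rotation'\]).T/v@R.from_rotvec(c['rotation']).as_matrix().T/" h.py
python3 - <<'E'
from h import *
z=np.load('pics/top.npz');im,d=z['im'],z['d']
print(plane('top',[(237,162),(337,185),(326,248),(220,213)],.08).round(4))
print(pts('top',[(250,190),(300,235),(372,228),(200,300)],d).round(4))
print('stand',plane('top',[(372,226),(392,227),(391,247),(371,243)],.048).round(4), plane('top',[(386,233)],.09))
# candidate view pose over the deck
rot=arm.read_tool_rot()
e,v=rays('top',[(290,210)]);print(arm.read_time())
for p in ([.33,-.12,.32],[.38,-.09,.30],[.4,-.09,.35]):
    for yaw in (0,-.23,1.57,-1.57,3.14):
        r=(R.from_euler('z',yaw)*R.from_euler('x',np.pi)).as_rotvec()
        print(p,yaw,arm.solve_ik(p,r))
E
```

```text
[[ 0.6597  0.0456  0.08  ]
 [ 0.6113 -0.17    0.08  ]
 [ 0.476  -0.1454  0.08  ]
 [ 0.5465  0.0776  0.08  ]]
[[ 5.978e-01  1.570e-02  7.880e-02]
 [ 5.020e-01 -9.140e-02  8.190e-02]
 [ 5.259e-01 -2.515e-01  4.090e-02]
 [ 3.636e-01  1.264e-01 -2.000e-04]]
stand [[ 0.5291 -0.2499  0.048 ]
 [ 0.5276 -0.2934  0.048 ]
 [ 0.4839 -0.2895  0.048 ]
 [ 0.4919 -0.2466  0.048 ]] [[ 0.5077824  -0.26790589  0.09      ]]
0.1
[0.33, -0.12, 0.32] 0 [-5.46269912e-01 -1.06864746e-01  1.84148362e+00 -4.44089210e-16
  1.40697378e+00  1.02452642e+00]
[0.33, -0.12, 0.32] -0.23 [-0.54626991 -0.10686475  1.84148362  0.          1.40697378  1.25452642]
[0.33, -0.12, 0.32] 1.57 [-0.54626991 -0.10686475  1.84148362  0.          1.40697378 -0.54547358]
[0.33, -0.12, 0.32] -1.57 [-5.46269912e-01 -1.06864746e-01  1.84148362e+00 -4.44089210e-16
  1.40697378e+00  2.59452642e+00]
[0.33, -0.12, 0.32] 3.14 [-0.54626991 -0.10686475  1.84148362  0.          1.40697378 -2.11547358]
[0.38, -0.09, 0.3] 0 [-4.09920208e-01 -2.28447513e-02  1.81519812e+00 -4.44089210e-16
  1.34923929e+00  1.16087612e+00]
[0.38, -0.09, 0.3] -0.2
[... 234 characters left out ...]
.81519812e+00 -4.44089210e-16
  1.34923929e+00  2.73087612e+00]
[0.38, -0.09, 0.3] 3.14 [-0.40992021 -0.02284475  1.81519812  0.          1.34923929 -1.97912388]
[0.4, -0.09, 0.35] 0 [-3.90164407e-01 -2.64339552e-02  1.69665750e+00 -4.44089210e-16
  1.47136911e+00  1.18063192e+00]
[0.4, -0.09, 0.35] -0.23 [-0.39016441 -0.02643396  1.6966575   0.          1.47136911  1.41063192]
[0.4, -0.09, 0.35] 1.57 [-0.39016441 -0.02643396  1.6966575   0.          1.47136911 -0.38936808]
[0.4, -0.09, 0.35] -1.57 [-3.90164407e-01 -2.64339552e-02  1.69665750e+00 -4.44089210e-16
  1.47136911e+00  2.75063192e+00]
[0.4, -0.09, 0.35] 3.14 [-0.39016441 -0.02643396  1.6966575   0.          1.47136911 -1.95936808]
```

```bash
python3 - <<'E'
from h import *
r=R.from_euler('x',np.pi).as_rotvec()
arm.move_to([.54,-.04,.25],r); snap('wrist','w1')
arm.move_to([.53,-.27,.25],r); snap('wrist','w2')
print(arm.read_time(),arm.read_eef_pos(),arm.read_tool_rot())
a=np.hstack([cv2.imread(f'pics/w{i}.png') for i in(1,2)])
cv2.imwrite('pics/w12.png',cv2.resize(a,(800,300)))
E
```

```text
3.5167 [ 0.53007392 -0.26846363  0.2499197 ] [-3.14051662e+00 -1.42017392e-03  2.73383522e-04]
```

View pics/w1.png

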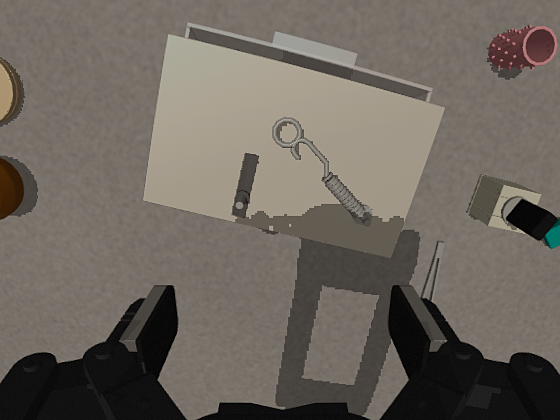

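View pics/w2.png

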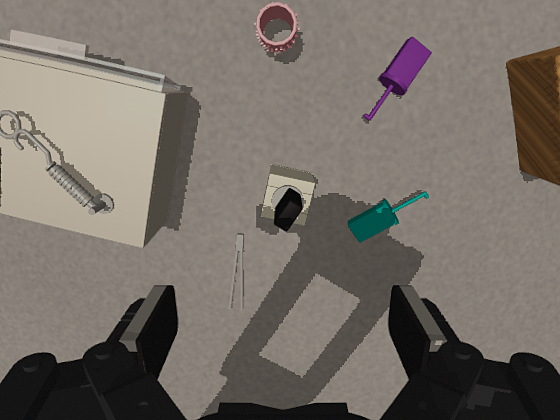

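```bash
python3 - <<'E'
from h import *
a=cv2.imread('pics/w1.png');b=cv2.imread('pics/w2.png')
f=lambda i,x,y:cv2.resize(i[y:y+75,x:x+75],(400,400),interpolation=cv2.INTER_NEAREST)
g=cv2.resize(a[110:235,220:390],(0,0),fx=1,fy=1)
cv2.imwrite('pics/c1.png',np.hstack([f(b,250,160),f(a,205,145)]))
z1=np.load('pics/w1.npz');z2=np.load('pics/w2.npz')
P1=(z1['p'],z1['r']);P2=(z2['p'],z2['r'])
c=plane('wrist',[(168,35),(444,107),(390,257),(144,200)],.08,P1);print(c.round(4));
for i in range(4):
    e=c[(i+1)%4]-c[i];print(np.hypot(*e[:2]),np.degrees(np.arctan2(e[1],e[0])))
print(plane('wrist',[(288,132),(366,216)],.096,P1).round(4))
print('w2 ring/pivot',plane('wrist',[(11,124),(104,204)],.096,P2).round(4))
print(plane('wrist',[(250,153),(240,215)],.08,P1),plane('wrist',[(239,206)],.106,P1))
E
```

```text
[[ 0.664   0.0484  0.08  ]
 [ 0.6096 -0.1733  0.08  ]
 [ 0.475  -0.1398  0.08  ]
 [ 0.53    0.0811  0.08  ]]
0.22832091771328553 -103.78003625436288
0.13876992970774565 166.01834739426482
0.2276443092455028 76.01338828690234
0.1379484490891442 -13.701214363846725
[[ 0.5899 -0.0449  0.096 ]
 [ 0.5205 -0.1107  0.096 ]]
w2 ring/pivot [[ 0.5897 -0.0468  0.096 ]
 [ 0.5211 -0.1178  0.096 ]]
[[ 0.5707821  -0.01349109  0.08      ]
 [ 0.51604167 -0.0032062   0.08      ]] [[ 0.53253322 -0.00577086  0.106     ]]
```

View pics/c1.png

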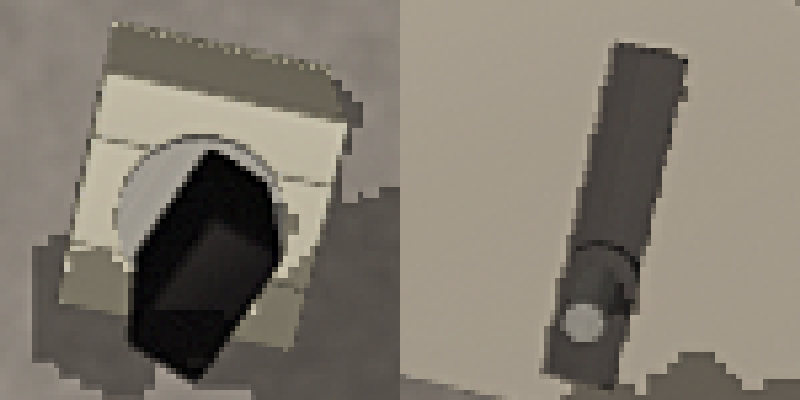

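```bash
cat >> h.py <<'E'
def rv(yaw): return (R.from_euler('z',yaw)*R.from_euler('x',np.pi)).as_rotvec()
E
python3 - <<'E'
from h import *
z=np.load('pics/w2.npz');P=(z['p'],z['r'])
q=np.array([(130,345),(195,382),(278,262),(213,225)])/5.333+[250,160]
w=plane('wrist',q,.096,P);c=w.mean(0);e=w[2]-w[1]+w[3]-w[0];yaw=np.arctan2(e[1],e[0])
s=plane('wrist',np.array([(107,73),(348,123),(0,0)][:2])/5.333+[250,160],.048,P)
print(c.round(4),yaw,np.hypot(*e[:2])/2,np.hypot(*(w[1]-w[0])[:2]),'stand +x edge',s.round(4))
d=s[0]-s[1];d/=np.linalg.norm(d);n=np.array([-d[1],d[0],0]);n*=-np.sign(n[0]);sc=s.mean(0)+n*.022;print('stand c',sc.round(4),np.hypot(*(s[0]-s[1])[:2]))
arm.move_to([c[0],c[1],.16],rv(yaw));arm.line_to([c[0],c[1],.061],speed=.08);arm.wait(.2)
print(arm.read_eef_pos(),arm.read_ft_force())
fingers.grab();print(arm.read_finger_gap(),arm.read_finger_force(),arm.read_eef_pos(),arm.read_ft_force())
arm.line_to([c[0],c[1],.19],speed=.1);arm.wait(.3)
im,_,P=snap('wrist','w3');print(P,arm.read_time(),arm.read_finger_gap())
E
```

```text
[ 0.5095 -0.2734  0.096 ] -0.5750230035307435 0.023735501331651983 0.012038444446395083 stand +x edge [[ 0.5358 -0.2569  0.048 ]
 [ 0.5268 -0.2995  0.048 ]]
stand c [ 0.5098 -0.2736  0.048 ] 0.04347131528463376
[ 0.50978285 -0.2734976   0.06141385] [-0.45598738  0.78118954 -0.40612756]
0.013349718348087243 58.54880511760712 [ 0.50960649 -0.27347039  0.06108592] [-0.66071366 -0.39184472  1.54078746]
(array([ 0.5094144 , -0.27327925,  0.18964995]), array([-3.01243544e+00,  8.90824792e-01,  8.98892508e-04])) 8.1417 0.01325843915567552
```

View pics/w3.png

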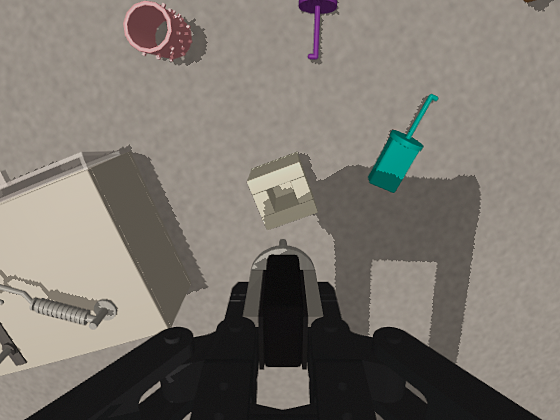

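```bash
cat >> h.py <<'E'
def proj(name,X,pose=None):
    c=imaging.camera_info(name)
    if 'mount' in c:
        T=np.eye(4)
        if pose is not None: T[:3,:3]=R.from_rotvec(pose[1]).as_matrix(); T[:3,3]=pose[0]
        T=T@np.array(c['mount']); e,M=T[:3,3],T[:3,:3]
    else: e,M=np.array(c['eye']),R.from_rotvec(c['rotation']).as_matrix()
    v=(np.atleast_2d(X)-e)@M; s=v[:,:2]/v[:,2:]; s=s*(1+c['k1']*(s**2).sum(1,keepdims=True))
    return s*[c['fx'],c['fy']]+[c['cx'],c['cy']]
E
python3 - <<'E'
from h import *
print(proj('wrist',[[0,0,.053],[.0022,0,.053],[.0064,0,.053],[-.0064,0,.053],[.015,0,.009],[.013,0,-.035],[-.013,0,-.035]]).round(1))
b=cv2.imread('pics/w3.png')[215:290,230:330]
cv2.imwrite('pics/c2.png',cv2.resize(b,(800,600),interpolation=cv2.INTER_NEAREST))
E
```

```text
[[283.7 241.3]
 [283.7 237.7]
 [283.7 230.7]
 [283.7 251.6]
 [284.  248.6]
 [284.6 307.7]
 [284.4 369.4]]
```

View pics/c2.png

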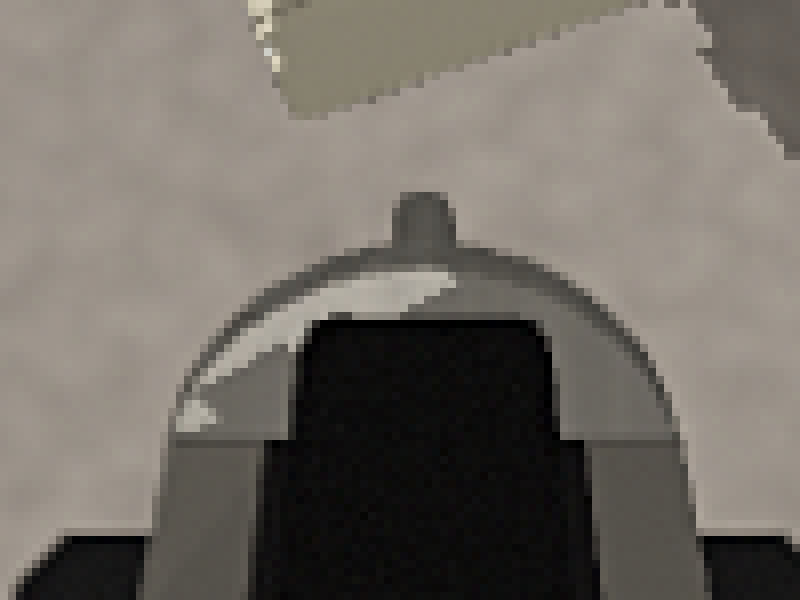

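```bash
python3 - <<'E'
from h import *
x,y=.5095,-.2734
arm.line_to([x,y,.0615],speed=.1);arm.wait(.2);print(arm.read_eef_pos(),arm.read_ft_force())
fingers.gripper_open();print(arm.read_finger_gap())
arm.line_to([x,y,.125],speed=.12)
arm.move_to([x,y,.126],rv(-.575+np.pi))
arm.line_to([x,y,.061],speed=.08);arm.wait(.2)
fingers.grab();print(arm.read_finger_gap(),arm.read_ft_force())
arm.line_to([x,y,.19],speed=.1);arm.wait(.3)
im,_,P=snap('wrist','w4');print(P,arm.read_time(),arm.read_finger_gap())
b=cv2.imread('pics/w4.png')[205:280,230:330]
cv2.imwrite('pics/c3.png',cv2.resize(b,(800,600),interpolation=cv2.INTER_NEAREST))
E
```

```text
[ 0.50979728 -0.27361633  0.06189561] [ 0.79808239  0.21040028 -1.32255629]
0.08536947614585363
0.013466127846130988 [-0.93142698  0.44326313  1.1521171 ]
(array([ 0.50941108, -0.27333904,  0.18970258]), array([-8.90702754e-01, -3.01219681e+00, -2.84715296e-04])) 17.4083 0.013267267392931114
```

View pics/c3.png

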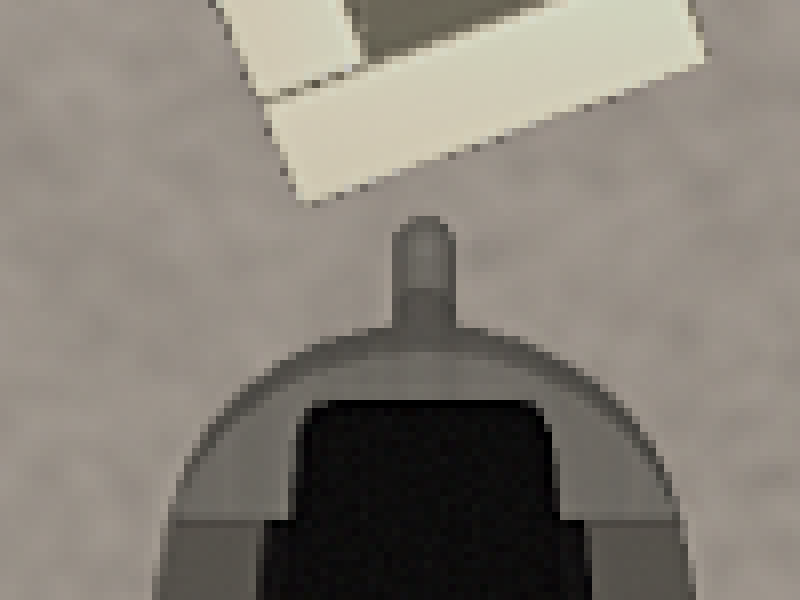

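```bash
python3 - <<'E'
from h import *
ring=np.array([.590,-.0455]);piv=np.array([.5185,-.1105]);u=(ring-piv)/np.linalg.norm(ring-piv);yaw=np.arctan2(u[1],u[0])
t=ring-.03*u
arm.line_to([t[0],t[1],.21],speed=.13,rot=rv(yaw))
arm.line_to([t[0],t[1],.18],speed=.1);arm.wait(.3)
im,_,P=snap('wrist','w5');print(P,arm.read_time(),yaw,arm.read_ft_force())
uv=proj('wrist',[[*ring,.096],[t[0],t[1],.127]],P);print(uv)
x,y=np.int32(uv[0]);b=cv2.imread('pics/w5.png')[max(y-75,0):y+75,x-100:x+100];print(x,y)
cv2.imwrite('pics/c4.png',cv2.resize(b,(0,0),fx=4,fy=4,interpolation=cv2.INTER_NEAREST))
E
```

```text
(array([ 0.56821103, -0.0657819 ,  0.18059745]), array([2.92962749e+00, 1.13265453e+00, 1.44427412e-03])) 20.1833 0.7378150601204649 [ 0.02057604 -0.51451797 -0.60456764]
[[281.15883913 177.27113671]
 [281.07937858 241.51376307]]
281 177
```

View pics/c4.png

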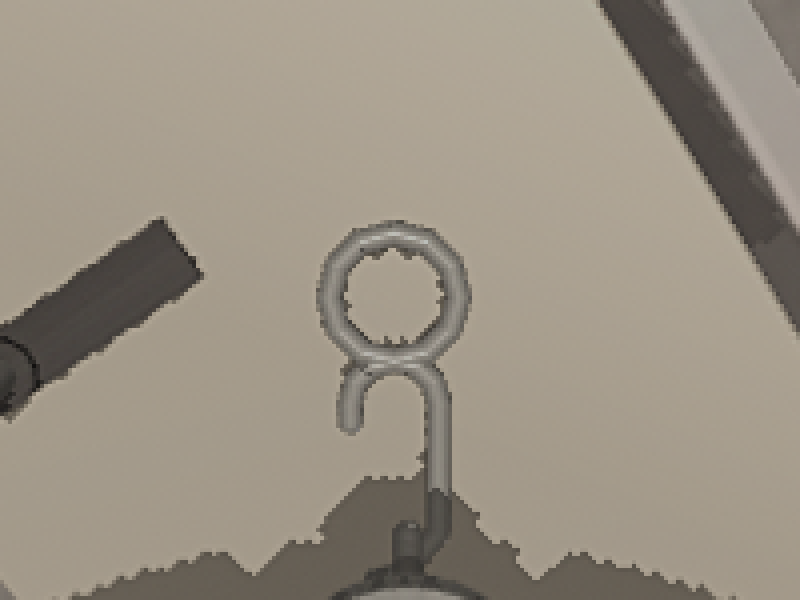

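```bash
cat >> h.py <<'E'
import json
H=.053
def go(xy,ztip,yaw,speed=.05): arm.line_to([xy[0],xy[1],ztip+H],speed=speed,rot=rv(yaw))
def ft(n=4):
    o=[]
    for _ in range(n): o.append(arm.read_ft_force()); arm.wait(.01)
    return np.mean(o,0)
E
python3 - <<'E'
from h import *
z=np.load('pics/w5.npz');P=(z['p'],z['r'])
ring=plane('wrist',[(279.5,176)],.096,P)[0,:2]
c=np.array([.5697,-.0459]); 
tip=plane('wrist',[(283,232.5)],float(P[0][2])-H+.002,P)[0,:2];M=R.from_rotvec(P[1]).as_matrix()
print('toe end in tool',(M.T@np.r_[tip-P[0][:2],0])[:2])
p0=np.array([.5185,-.1105]);d=np.linalg.norm(ring-p0);u=(ring-p0)/d;yaw=np.arctan2(u[1],u[0]);piv=ring-.098*u
print('ring',ring,'d',d,'piv',piv,'yaw',yaw)
json.dump(dict(ring=list(ring),piv=list(piv),yaw=yaw),open('s.json','w'))
f0=ft()
t=ring-.0021*u
go(t,.112,yaw,.06);arm.wait(.2);f0=ft();print(f0,arm.read_eef_pos()-np.r_[t,.112+H])
for zt in(.104,.098,.093,.0875):
    go(t,zt,yaw,.03);df=ft()-f0;print(zt,df.round(2))
    if abs(df[2])>3 or np.hypot(*df[:2])>3: print('STOP');break
print(arm.read_time(),arm.read_eef_pos()-np.r_[t,.0875+H]); json.dump(list(f0),open('f0.json','w'))
snap('wrist','w6')
E
```

```text
toe end in tool [0.00627548 0.00072561]
ring [ 0.58990562 -0.04419877] d 0.09744031969877574 piv [ 0.51808986 -0.11088082] yaw 0.7483479904669503
[ 0.25231046 -0.08679322 -0.81380298] [-5.14386845e-05 -2.07600796e-04  2.00446224e-04]
0.104 [-0.14 -0.23 -0.05]
0.098 [-0.52  0.14 -0.28]
0.093 [-0.21  0.28 -0.19]
0.0875 [-0.27  0.29  0.17]
22.6917 [-1.50009849e-04  3.27402461e-05 -2.12087579e-04]
```

```bash
python3 - <<'E'
from h import *
s=json.load(open('s.json'));f0=np.array(json.load(open('f0.json')));piv=np.array(s['piv']);yaw=s['yaw'];u=np.array([np.cos(yaw),np.sin(yaw)])
for r in (.1,.102,.103,.104,.105,.106,.110,.115,.120):
    go(piv+r*u,.0875,yaw,.03);df=ft()-f0;e=arm.read_eef_pos()[:2]-piv
    print(r,np.linalg.norm(e).round(4),(df[:2]@u).round(2),(df[1]*u[0]-df[0]*u[1]).round(2),df[2].round(2))
    if -(df[:2]@u)>9: print('STOP');break
print(arm.read_time())
E
```

```text
0.1 0.1002 0.06 0.49 -0.43
0.102 0.1021 0.13 -0.42 -0.1
0.103 0.103 -0.11 0.1 -0.2
0.104 0.1037 -1.26 0.16 -0.2
0.105 0.1045 -2.8 0.37 0.27
0.106 0.1058 -3.64 -0.02 0.15
0.11 0.11 -3.88 0.49 0.06
0.115 0.1147 -4.96 0.38 -0.58
0.12 0.1194 -5.98 -0.02 0.21
25.4917
```

```bash
python3 - <<'E'
from h import *
s=json.load(open('s.json'));f0=np.array(json.load(open('f0.json')));piv=np.array(s['piv']);yaw=s['yaw']
def st(r,a,sp=.04):
    u=np.array([np.cos(a),np.sin(a)]);go(piv+r*u,.0875,a,sp);df=ft(5)-f0;e=arm.read_eef_pos()[:2]-piv
    fr,ftg=df[:2]@u,df[1]*u[0]-df[0]*u[1]
    print(round(r,4),round(a,3),np.linalg.norm(e).round(4),np.arctan2(e[1],e[0]).round(3),fr.round(2),ftg.round(2),df[2].round(2),flush=True);return fr,ftg
ok=True
for r in(.13,.138,.144):
    fr,t=st(r,yaw)
    if fr<-11.6: ok=False;print('STOP');break
if ok:
    for a in np.r_[np.arange(yaw+.1,1.33,.1),np.arange(1.36,1.53,.02)]:
        fr,t=st(.144,a,.06 if a<1.33 else .03)
        if fr<-12.3 or t<-1.6: print('STOP');break
print(arm.read_time());snap('wrist','w7');snap('top','t7')
E
```

```text
0.13 0.748 0.1286 0.752 -8.2 0.2 0.5
0.138 0.748 0.136 0.753 -9.35 -0.01 0.94
0.144 0.748 0.1416 0.754 -10.18 0.4 0.86
0.144 0.848 0.1415 0.855 -10.51 -0.24 0.75
0.144 0.948 0.1417 0.953 -10.75 0.44 1.03
0.144 1.048 0.1419 1.051 -10.84 0.19 0.06
0.144 1.148 0.142 1.149 -10.41 0.44 -0.02
0.144 1.248 0.1421 1.246 -10.31 0.57 -0.64
0.144 1.36 0.1422 1.354 -10.09 0.43 -0.83
0.144 1.38 0.1422 1.374 -10.03 0.26 -0.74
0.144 1.4 0.1422 1.393 -10.1 0.2 -0.78
0.144 1.42 0.1422 1.413 -10.01 0.78 -0.96
0.144 1.44 0.1422 1.432 -10.4 0.52 -0.67
0.144 1.46 0.1422 1.45 -9.96 0.31 -1.19
0.144 1.48 0.1421 1.463 -10.23 -1.2 -0.88
0.144 1.5 0.142 1.47 -10.87 -4.45 -3.07
STOP
31.6
```

```bash
python3 - <<'E'
from h import *
s=json.load(open('s.json'));f0=np.array(json.load(open('f0.json')));piv=np.array(s['piv'])
def st(r,a,sp=.02):
    u=np.array([np.cos(a),np.sin(a)]);go(piv+r*u,.0875,a,sp);df=ft(5)-f0;e=arm.read_eef_pos()[:2]-piv
    fr,ftg=df[:2]@u,df[1]*u[0]-df[0]*u[1]
    print(round(r,4),round(a,3),np.linalg.norm(e).round(4),np.arctan2(e[1],e[0]).round(3),fr.round(2),ftg.round(2),df[2].round(2),flush=True);return fr,ftg
for r,a in((.144,1.475),(.140,1.475),(.136,1.473),(.133,1.470),(.130,1.467),(.128,1.465),(.1265,1.463),(.125,1.461),(.124,1.46),(.123,1.46)):
    fr,t=st(r,a)
    if abs(t)>3.5: print('STOP t');break
    if fr>-1.2: print('free');break
print(arm.read_time());snap('wrist','w8')
E
```

```text
0.144 1.475 0.1422 1.461 -10.22 0.06 -0.53
0.14 1.475 0.1382 1.461 -9.77 -0.37 -1.0
0.136 1.473 0.1345 1.46 -8.72 0.05 -0.95
0.133 1.47 0.1317 1.457 -8.01 0.39 -0.87
0.13 1.467 0.1291 1.453 -6.25 -0.23 -0.91
0.128 1.465 0.1282 1.454 -2.25 -0.98 -0.11
0.1265 1.463 0.1269 1.465 0.37 0.07 0.09
free
34.125
```

```bash
python3 - <<'E'
from h import *
s=json.load(open('s.json'));f0=np.array(json.load(open('f0.json')));piv=np.array(s['piv'])
a=1.455;u=np.array([np.cos(a),np.sin(a)])
for r in(.1235,.1205): go(piv+r*u,.0875,a,.03);print(r,(ft(5)-f0).round(2))
for z in(.090,.093,.097,.103,.115):
    go(piv+.1202*u,z,a,.03);df=ft(5)-f0;print(z,df.round(2))
    if abs(df[2])>3: print('STOP');break
go(piv+.1202*u,.137,a,.06);arm.wait(.3);im,_,P=snap('wrist','w9');snap('top','t9');print(arm.read_time())
q=proj('wrist',[[*(piv+.122*u),.096]],P)[0];x,y=np.int32(q);x0,y0=max(x-100,0),max(y-75,0);print(x0,y0)
b=cv2.imread('pics/w9.png')[y0:y0+150,x0:x0+200];cv2.imwrite('pics/c5.png',cv2.resize(b,(0,0),fx=4,fy=4,interpolation=cv2.INTER_NEAREST))
E
```

```text
0.1235 [-0.36 -0.2  -0.44]
0.1205 [-0.5  -0.08 -0.11]
0.09 [-0.12  0.64 -0.35]
0.093 [-0.18 -0.1  -0.86]
0.097 [-0.22  0.42 -0.  ]
0.103 [-0.52  0.06  0.05]
0.115 [-0.2   0.09  0.05]
37.575
181 139
```

View pics/c5.png

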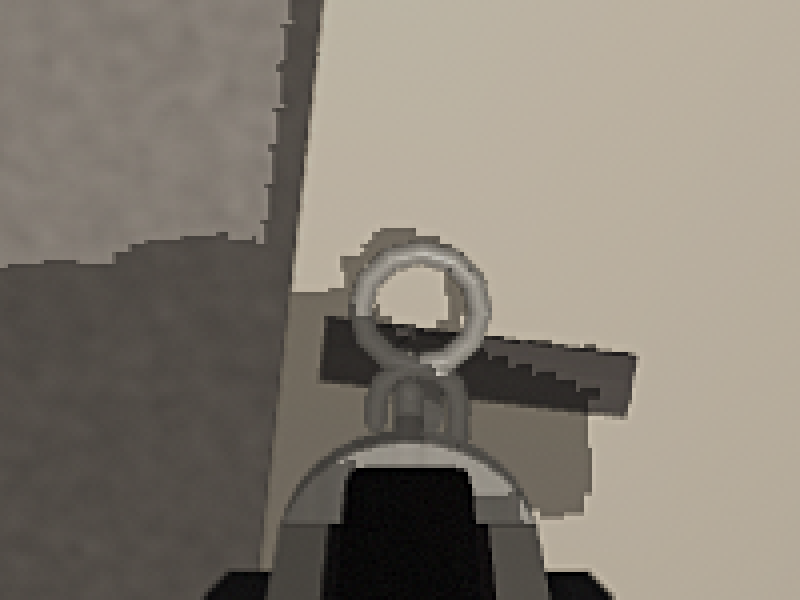

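```bash
python3 - <<'E'
from h import *
x,y=.5095,-.2734;yaw=-.575+np.pi
p=arm.read_eef_pos();arm.line_to([p[0],p[1],.21],speed=.1)
arm.line_to([x,y,.19],speed=.12,rot=rv(yaw));arm.wait(.3);f0=ft(6)
for z in(.10,.08,.068,.0635,.062,.0612):
    arm.line_to([x,y,z],speed=.1 if z>.09 else .05);df=ft(5)-f0;print(z,df.round(2),(arm.read_eef_pos()-[x,y,z]).round(4))
    if abs(df[2])>6 or np.hypot(*df[:2])>6: print('STOP');break
print(arm.read_time(),arm.read_finger_gap())
E
```

```text
0.1 [ 0.15 -0.31  0.05] [ 0.0006 -0.0004  0.0007]
0.08 [ 0.23 -0.25  0.23] [-0.      0.     -0.0002]
0.068 [-0.14 -0.27  0.39] [-0.0002  0.0001 -0.0003]
0.0635 [-0.13 -0.45 -0.08] [-0.0001  0.0001 -0.0001]
0.062 [ 0.2  -0.12 -0.16] [-0.  0.  0.]
0.0612 [-0.27  0.03  0.38] [ 0.0001 -0.0001  0.    ]
43.7833 0.013073266729361554
```

```bash
python3 - <<'E'
from h import *
x,y=.5095,-.2734;f0=ft(6)
for z in(.0606,.060,.0594,.0588,.058):
    arm.line_to([x,y,z],speed=.02);df=ft(6)-f0;print(z,df.round(2))
    if df[2]>1.2: break
fingers.gripper_open();arm.wait(.2)
arm.line_to([x,y,.14],speed=.08);arm.line_to([x-.03,y,.25],speed=.15);arm.wait(.4)
snap('wrist','w10');im,d,P=snap('top','t10');im,d2,_=snap('scene','s10');print(arm.read_time())
# check: handle top in top view, ring in the scene
for n,im,dd in(('top','t10',d),('scene','s10',d2)):
    I=np.load(f'pics/{im}.npz')['im'];q=proj(n,[[x,y,.096]])[0];X,Y=np.int32(q)
    m=(I[Y-15:Y+16,X-15:X+16].max(2)<45);v,u=np.nonzero(m)
    uv=np.c_[u+X-15,v+Y-15];w=pts(n,uv,dd);print(n,len(uv),w.mean(0).round(4),w[:,2].max().round(4),w[w[:,2]>.09].mean(0).round(4))
E
```

```text
0.0606 [-0.88  0.43  6.11]
47.625
top 145 [ 0.5048 -0.2524  0.1662] 0.3253 [ 0.5048 -0.2497  0.1871]
scene 79 [ 0.5292 -0.2931  0.1015] 0.7494 [ 0.5408 -0.3054  0.1322]
```

```bash
python3 - <<'E'
from h import *
x,y=.5095,-.2734
arm.move_to([.25,-.42,.3],rv(0));arm.wait(.3)
im,d,_=snap('top','t11');im2,d2,_=snap('scene','s11');print(arm.read_time())
for n,I,dd in(('top',im,d),('scene',im2,d2)):
    X,Y=np.int32(proj(n,[[x,y,.075]])[0]);m=I[Y-15:Y+16,X-15:X+16].max(2)<45;v,u=np.nonzero(m)
    w=pts(n,np.c_[u+X-15,v+Y-15],dd);w=w[(w[:,2]>.04)&(w[:,2]<.13)];t=w[w[:,2]>w[:,2].max()-.006]
    print(n,len(w),'mean',w.mean(0).round(4),'top',t.mean(0).round(4),w.min(0).round(3),w.max(0).round(3))
s=json.load(open('s.json'));piv=np.array(s['piv'])
# spring: points 88-102 mm high on deck in the top view
g=np.stack(np.meshgrid(np.arange(225,330),np.arange(165,245)),-1).reshape(-1,2);w=pts('top',g,d)
k=(w[:,2]>.089)&(w[:,2]<.112);e=w[k][:,:2]-piv;r=np.linalg.norm(e,axis=1);o=r>.112
print(k.sum(),'rmax',r.max().round(4),'ring heading',np.arctan2(e[o].mean(0)[1],e[o].mean(0)[0]).round(3),o.sum())
# bystander change vs start
z=np.load('pics/top.npz')['im'].astype(int);D=np.abs(z-im.astype(int)).max(2)>45
n,l,st,ce=cv2.connectedComponentsWithStats(D.astype(np.uint8));print([(st[i].tolist()) for i in range(1,n) if st[i,4]>12])
E
```

```text
49.7917
top 101 mean [ 0.5084 -0.2675  0.091 ] top [ 0.5102 -0.2692  0.0965] [ 0.497 -0.279  0.065] [ 0.521 -0.26   0.1  ]
scene 89 mean [ 0.5172 -0.2814  0.0832] top [ 0.5136 -0.2787  0.0943] [ 0.503 -0.289  0.057] [ 0.524 -0.269  0.096]
255 rmax 0.1349 ring heading 1.444 59
[[273, 188, 35, 38, 243], [246, 214, 3, 6, 13], [262, 217, 45, 14, 209], [248, 222, 7, 4, 22], [257, 376, 156, 44, 2452], [419, 376, 141, 44, 3858], [218, 381, 101, 39, 1447], [141, 394, 43, 26, 523], [235, 400, 4, 8, 16], [277, 416, 8, 4, 17]]
```

```bash
python3 -c "
from h import *
print(arm.job_done())"
```

```text
the job is handed in; nothing more can be done
None
```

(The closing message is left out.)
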